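# Pump the rolling press's lubricator until its indicator pin is out

## Robot

A 6-joint arm with a two-finger parallel gripper is mounted at the origin on the work surface. World frame = base frame: x ahead of the robot, y to its left, z up, the work surface at z = 0. Lengths are in m, angles in rad, forces in N, time in s.
With the tool pointing down it reaches from about 0.275 to 0.725 m from the base axis. Payload 5.6 kg.
Tool frame: the origin (TCP) lies on the centre line of the jaws, within the pads' length; the fingertips stand 11 mm ahead of it and the grasp point (between the pads) lies 8 mm behind it; x points along the fingers, z is the direction in which the jaws open and shut, and the axes are right-handed (so a half turn about x gives the same grasp; the last joint's range is limited). The gripper opens to 85 mm and grips with 20 to 120 N. Pads are 22 mm wide; open, the fingers measure 114 mm over their backs; the gripper's body (76 mm by 85 mm) begins 54 mm behind the grasp point. The pads swing forward as they close: fully open they stand 13 mm farther back than shut.
Start: joints at [1.611, 0.255, 0.108, 0, -1.424, -0.285], TCP at [0.133, 0.534, 0.242] pointing down, gripper open.
Joint ranges: [-2.95, 2.95], [-1.21, 1.97], [-1.09, 1.5], [-2.87, 1.71], [-2.94, -0.07], [-3.05, 3.05]. Speed limits (rad/s): [2.57, 2.57, 3.14, 3.14, 3.14, 3.14].

## Interface

Orientations are given as a unit quaternion [w, x, y, z].
In Python, from rig import sense, grab_frame, camera_params, order gives the robot as it stands. The module is installed in compiled form; this text tells all that it offers.
- The arm moves only by the tool play_rows, never from a script. Its arguments are lists of equal length, an entry for each row: "xyz": the shift along the world's x, y, z in cm, a list of three; "roll": the turn about the world's z in rad; "hand": the closure, from 0 (fully open) to 1 (shut). A call has exactly 5 rows; each row shifts and turns the commanded pose from where the row before left it; what a row does not reach is not made up. A row lasts 1/12 s, in which the tool goes at most 41.7 mm and 7.16 degrees, less where a joint would pass 70% of its speed; a pose out of reach is approached as far as the arm can. A call with a gripper value outside its range is refused whole. The fingers move at their own pace and stop on an object; "force" is the grip in N (left out, the last holds). Time passes only in rows, so rows that do not move let the fingers close, or fill a call up. It gives the time, the measured TCP pose, the force and the opening at its end, in the units of the state.
- sense(): the state, without advancing time (a new reading comes with each control period).
- grab_frame(name): name is "side" or "top" or "wrist"; returns the picture (384x512x3 uint8, blue, green, red); there is no depth.
- camera_params(name): a dict with "mtx" (3x3 intrinsics, pixels), "R" (3x3) and "t" (3): a world point X has camera coordinates R X + t. Camera axes: x right, y down, z forward; pixel columns grow to the right and rows downward; lengths in m; the calibration is good to about 2 mm. A picture is of the moment at which its call begins: read the wrist's pose just before it. camera_params takes no time and is no camera call; for the wrist camera it gives the pose at the moment of the call.
- order.hand_in(): hands the job in, once; it reports no verdict.
The state is a dict: "clock": time; "joint_pos": joint angles; "qd": joint speeds; "effort": joint torques, N m; "position": TCP position; "orientation": TCP orientation; "contact_force": force on the tool from outside, world axes, zero at the start; "ft_torque": the same for the moment, N m; "width": finger opening in m.
Only numpy, scipy, OpenCV 4.12 (cv2) and the standard library are available. Lean on these libraries where they do the work, as an engineer would, in place of code of your own. Each camera call takes 0.05 s, during which the arm holds its last target. There are 200 camera calls.

## Task

Grease the bearings of the green leather-rolling press before it is used: with the fingertips, press the black palm knob of its lubricator pump all the way down and let it spring all the way back up, stroke after stroke, until the orange indicator pin on the metering block has come fully out and its green root shows. Then stop and leave the knob up: the pump goes solid when the pin is out and must not be forced. Only press the knob, do not grip it, do not touch the pin, and leave the bottle, bowl, cup and wooden horse where they stand.

Things in the scene. Friction and masses are not known exactly. Their poses are not given: they have to be found in the camera images.
- press: Fixed green bench press with two steel rollers and, beside it, its hand lubricator on a grey plate. Origin on the table under the axis of the upright pump; x and y lie along the plate, z up. Seen from the pump the machine lies to -y: its near side is 135 mm off, its cheeks 250 mm high with knobs to 280 mm, its crank's end 620 mm off.
- reservoir_top (a point): Centre of the black cap of the clear grease reservoir, 68 mm across and 134 mm high, that stands on the plate between pump and machine. Fixed.
- meter_top (a point): Centre of the top of the aluminium metering block (89 by 50 mm, 68 mm above the table), 130 mm from the pump on the press's +x side; thin steel lines on it rise to 110 mm. Fixed.
- knob: Black mushroom-shaped palm knob on top of the upright pump, 51 mm across and 22 mm high, on a 12 mm rod with a steel return spring round it. Origin at the centre of its underside; its axis is upright. It only slides up and down.
- knob_top (a point): Centre of the knob's top, which is flat over 24 mm; 180 mm above the table with the knob up, 154 mm when pressed fully home.
- plunger (a joint): How far the knob is pressed down, in m: 0 up, 0.026 fully home (a hard stop). The spring pushes back with 7 N at the top and 13 N at the bottom, and pumping adds 3 to 6 N while grease is moved. Let go, it springs up by itself in under 0.5 s.
- indicator (a joint): How far the pin has come out, in m: 0 in, 0.030 fully out (over 0.028 is out). Each full stroke (knob pressed home, then let up fully) brings it out by 5 mm (the first stroke by 2 to 7 mm); short strokes bring little or nothing. It starts partly out, 3 to 6 full strokes from its end, and stays put between strokes. Once it is fully out the knob goes solid 8 to 10 mm down.
- pin: Orange indicator pin, 12 mm across, lying level 44 mm above the table; it comes out in the press's +x direction from a dark bush on the metering block, its tip 3 mm out of the bush when in. Origin 1 mm inside its tip. Fully out, it shows 28 mm of orange and then 4 mm of green at its root; no green shows before the last stroke.
- pin_tip (a point): Centre of the pin's outer end.
- bottle: Green bottle with a white cap, loose, 54 mm across, 150 mm high; origin at the centre of its underside. Leave it alone.
- nail_bowl: Black bowl of nails, loose, 96 mm across, 40 mm high; origin at the centre of its underside. Leave it alone.
- cup: White plastic cup, loose, 68 mm across, 85 mm high; origin at the centre of its underside. Leave it alone.
- horse: Carved wooden horse on a board 110 by 46 mm, loose, 107 mm high; origin at the centre of its underside. Leave it alone.

How it is judged:
On the way, in this order (a step that is already met when the one before it is completed fails the run):
1. the knob is pressed home for a first stroke (value of joint plunger above 0.0225 m).
2. the knob is let fully up again, the pin not yet out (value of joint plunger below 0.003 m and not (value of joint indicator above 0.028 m)).
3. further strokes bring the pin fully out (value of joint indicator above 0.028 m), for 0.2 s.
At the end, for the whole second after the job is handed in: The indicator pin is out by more than 28 of its 30 mm, the knob is back up to within 3 mm, and the bottle, bowl, cup and horse stand within 15 mm of where they were (value of joint indicator above 0.028 m and value of joint plunger below 0.003 m and distance of each of bottle, nail_bowl, cup, horse from where it was at the start of the episode below 0.015 m and angle between each of bottle, nail_bowl, cup, horse's own z axis and vertical below 0.35 rad); the robot touches nothing.
It fails at once if the bottle, bowl, cup or horse is pushed or carried more than 15 mm or tipped (distance of any of bottle, nail_bowl, cup, horse from where it was at the start of the episode above 0.015 m or angle between any of bottle, nail_bowl, cup, horse's own z axis and vertical above 0.35 rad).
It fails at once if the robot touches the indicator pin (contact force between any of the fingers, the arm and pin above 0.5 N).
It fails at once if the knob is taken between the fingers instead of being pressed from above (contact force between the fingers and knob above 0.5 N and z of the grasp point in the frame of knob_top below 0.003 m and horizontal distance between the grasp point and knob_top below 0.03 m).
It fails at once if the knob is forced with over 40 N against the full line, after the pin is out (value of joint indicator above 0.0285 m and value of joint plunger between 0.006 and 0.019 m and contact force between any of the fingers, the arm and knob above 40 N).
It also fails if it takes over 48 s, if anything falls off the work surface, if the arm or the gripper's body presses on something with over 40 N, if the wrist force passes 120 N, or if a joint passes its speed limit or range.

## Working session

There is one attempt and no reset: what is moved stays moved. The work goes in short steps, Python scripts to look and compute and a tool call to move; the robot and the scene stay as the last step left them, time stands still between calls to the robot, and variables do not carry over. Pictures are saved under pics/ and viewed, about 8 in all and at most 12, crops included, and the job is handed in when it is done.

Besides the shell and the picture viewer there is one more tool, called after "Call:" as name(argument=value, ...) on one line, values as JSON. play_rows: Moves the arm, as the interface text tells. Its arguments: {"type":"object","properties":{"xyz":{"type":"array","items":{"type":"array","items":{"type":"number"}}},"roll":{"type":"array","items":{"type":"number"}},"hand":{"type":"array","items":{"type":"number"}},"force":{"type":"number"}},"required":["xyz","roll","hand"]}

```bash
mkdir -p pics; cat > h.py <<'E'
import numpy as np, cv2
from rig import sense, grab_frame, camera_params, order
def ray(name,u,v,z):
    p=camera_params(name);R=np.array(p["R"]);t=np.array(p["t"]);K=np.array(p["mtx"])
    o=-R.T@t;d=R.T@np.linalg.inv(K)@[u,v,1];return o+d*(z-o[2])/d[2]
def proj(name,X):
    p=camera_params(name);c=np.array(p["R"])@X+np.array(p["t"]);c=np.array(p["mtx"])@c;return c[:2]/c[2]
E
python3 - <<'E'
from h import *
s=sense();print(s["clock"],s["position"],s["orientation"],s["width"])
for n in("top","side"):
    im=grab_frame(n);cv2.imwrite(f"pics/{n}0.png",im);p=camera_params(n);print(n,-np.array(p["R"]).T@p["t"])
a=cv2.imread("pics/top0.png");b=cv2.imread("pics/side0.png")
cv2.imwrite("pics/t0.png",cv2.resize(a,(768,576)));cv2.imwrite("pics/s0.png",cv2.resize(b,(768,576)))
E
```

```text
0.0 [0.13312848 0.53317076 0.24140088] [-0.43559937 -0.55681847 -0.43476883  0.5578373 ] 0.08542049654816437
top [0.42166414 0.22577051 1.14489364]
side [ 0.31967806 -0.16675397  0.57141478]
```

View pics/t0.png

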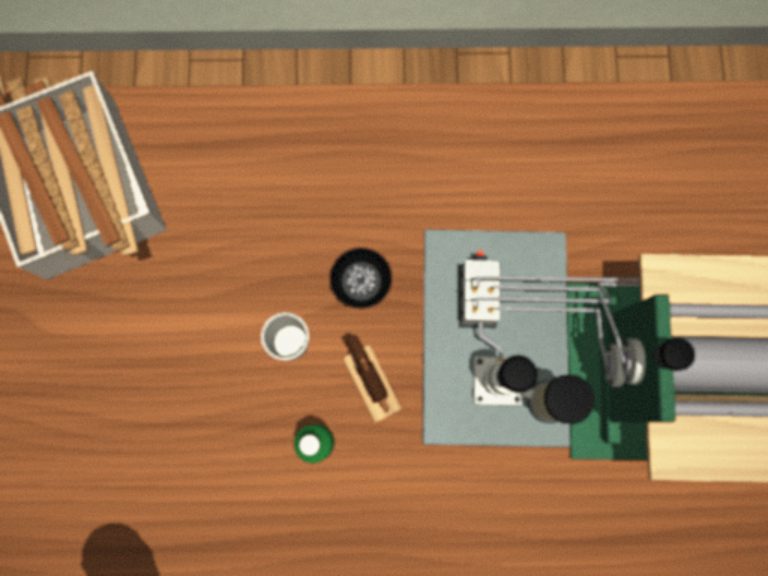

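View pics/s0.png

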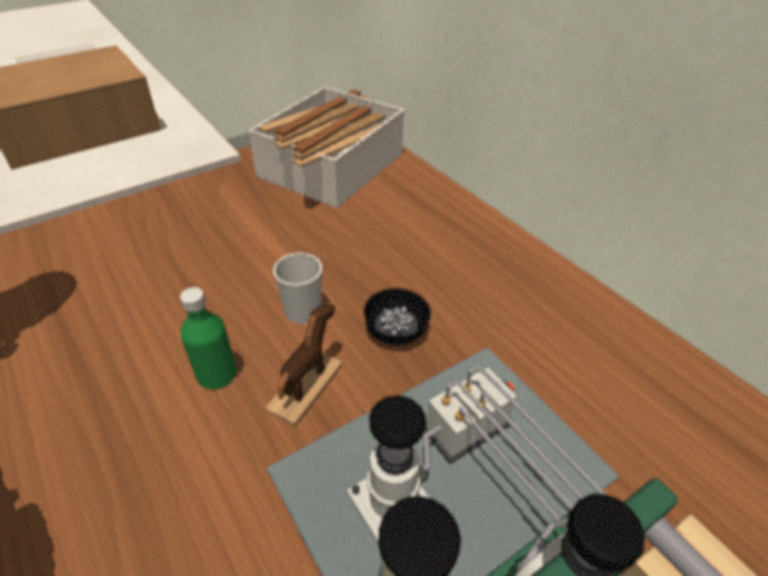

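The top view shows the knob at about (517,373), the reservoir cap at (568,400), the block at (482,290) and the orange pin at (480,254), all in the doubled picture. The side view shows the knob at (397,420). Next I measure the knob from both views.

```bash
python3 - <<'E'
from h import *
T=cv2.imread("pics/top0.png");S=cv2.imread("pics/side0.png");s=1/1.5
def blob(im,x,y,r,thr=45):
    m=(im.max(2)<thr).astype(np.uint8);w=np.zeros_like(m);cv2.circle(w,(int(x),int(y)),r,1,-1);m&=w
    n,l,st,c=cv2.connectedComponentsWithStats(m);i=1+st[1:,4].argmax();return c[i],st[i]
for n,im,x,y,r in(("top",T,517*s,373*s,17),("side",S,397*s,418*s,22)):
    c,st=blob(im,x,y,r);print(n,c,st,ray(n,*c,.174),ray(n,*c,.18))
c,st=blob(T,569*s,399*s,20);print("res",c,st,ray("top",*c,.134))
P=lambda u,v,z:print(np.round(ray("top",u*s,v*s,z),3))
for q in((482,291,.068),(480,254,.044),(372,382,.03),(310,444,.15),(361,278,.04),(286,336,.085),(425,230,0),(567,233,0),(424,443,0)):P(*q)
print("tcp in top",proj("top",sense()["position"]))
E
```

```text
top [344.89709172 248.88814318] [332 238  26  23 447] [0.48332424 0.0278288  0.174     ] [0.48294319 0.02905205 0.18      ]
side [264.61561562 281.43443443] [247 265  37  34 999] [0.47895454 0.02350949 0.174     ] [0.47654985 0.02063697 0.18      ]
res [379.08188586 265.43424318] [363 250  34  32 806] [ 0.45127786 -0.04852451  0.134     ]
[0.612 0.053 0.068]
[0.674 0.05  0.044]
[0.483 0.217 0.03 ]
[0.396 0.301 0.15 ]
[0.64  0.232 0.04 ]
[0.547 0.341 0.085]
[0.725 0.129 0.   ]
[ 0.717 -0.098  0.   ]
[0.391 0.14  0.   ]
tcp in top [ 65.30733198 458.16960562]
```

Both views put the knob at about (0.482, 0.026), 0.13 m from the block as specified. I close the hand and move over at z 0.24, which clears everything on the way.

Call:
play_rows(xyz=[[1.7,-2.5,0],[1.7,-2.5,0],[1.7,-2.5,0],[1.7,-2.5,0],[1.7,-2.5,0]], roll=[0,0,0,0,0], hand=[1,1,1,1,1], force=30)

```text
clock: 0.52
position: [0.2187, 0.4071, 0.2419]
orientation: [-0.435, -0.557, -0.435, 0.557]
contact_force: [0.4, 0.4, -0.0]
width: 0.0256
```

Call:
play_rows(xyz=[[1.7,-2.5,0],[1.7,-2.5,0],[1.7,-2.5,0],[1.7,-2.5,0],[1.7,-2.5,0]], roll=[0,0,0,0,0], hand=[1,1,1,1,1])

```text
clock: 0.93
position: [0.3036, 0.2821, 0.2421]
orientation: [-0.435, -0.557, -0.435, 0.557]
contact_force: [0.9, -0.3, -0.1]
width: -0.0001
```

Call:
play_rows(xyz=[[1.7,-2.5,0],[1.7,-2.5,0],[1.7,-2.5,0],[1.7,-2.5,0],[1.7,-2.5,0]], roll=[0,0,0,0,0], hand=[1,1,1,1,1])

```text
clock: 1.35
position: [0.3886, 0.1571, 0.2421]
orientation: [-0.435, -0.557, -0.435, 0.557]
contact_force: [0.7, 0.3, -0.0]
width: 0.0001
```

Call:
play_rows(xyz=[[1.9,-2.6,0],[1.9,-2.6,0],[1.9,-2.6,0],[1.9,-2.6,0],[1.7,-2.7,0]], roll=[0,0,0,0,0], hand=[1,1,1,1,1])

```text
clock: 1.77
position: [0.4819, 0.0261, 0.2419]
orientation: [-0.435, -0.557, -0.435, 0.558]
contact_force: [0.3, 0.6, 0.2]
width: -0.0
```

```bash
python3 - <<'E'
from h import *
s=sense();print(s["position"],s["joint_pos"]);ims=[]
for n in("wrist","side"):
    im=grab_frame(n);cv2.imwrite(f"pics/{n}1.png",im);ims.append(im)
    for q in((.482,.026,.18),(.674,.05,.044)):print(n,proj(n,np.array(q)))
cv2.imwrite("pics/v1.png",np.hstack([cv2.resize(i,(400,300)) for i in ims]))
E
```

```text
[0.4818707  0.02612473 0.24185321] [ 3.79650289e-01  1.21704566e-01 -5.90633186e-02 -2.46920907e-04
 -1.39070420e+00  9.46347048e-01]
wrist [248.71903843 213.56176158]
wrist [180.97988531   1.22654018]
side [265.55425894 276.318561  ]
side [339.41195941 256.90339131]
```

View pics/v1.png

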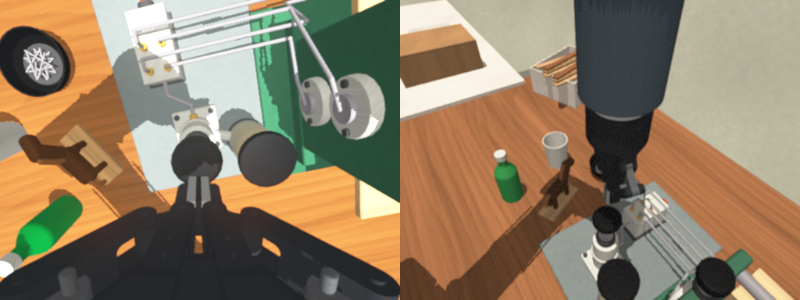

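The wrist view shows the knob at (196,160) in the half-size picture, with the fingertips reaching over its near edge. In the side view the shut tips are at about (630,190). I check the tip projection and refine the knob centre.

```bash
python3 - <<'E'
from h import *
p=sense()["position"]
for n in("side","wrist"):print(n,proj(n,p+[0,0,-.011]))
S=cv2.imread("pics/side1.png")[190:330,200:360];W=cv2.imread("pics/wrist1.png")[140:300,180:340]
for z in(.18,.17,.158):
  for n,o,I in(("side",(200,190),S),("wrist",(180,140),W)):
    a=np.linspace(0,6.28,40);r=.0255 if z<.18 else .012
    for t in a:
        u=proj(n,np.array([.482+r*np.cos(t),.026+r*np.sin(t),z]))-o
        if 0<=u[0]<160 and 0<=u[1]<len(I):I[int(u[1]+.5),int(u[0]+.5)]=(0,255,255) if z==.18 else (255,255,0) if z==.17 else (0,0,255)
for n,o,I in(("side",(200,190),S),("wrist",(180,140),W)):
    u=proj(n,p+[0,0,-.011])-o;cv2.circle(I,(int(u[0]),int(u[1])),2,(255,0,255),-1)
cv2.imwrite("pics/v2.png",np.hstack([cv2.resize(S,(400,350)),cv2.resize(W[:140],(400,350))]))
E
```

```text
side [268.31866827 253.54551168]
wrist [252.8191579  241.32919299]
```

View pics/v2.png

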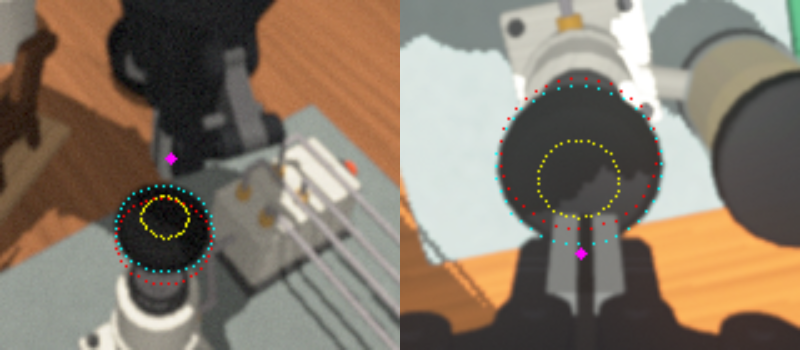

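The outlines fit the knob in both views and the tip is centred over it. I lower to just above it, then make the first stroke.

Call:
play_rows(xyz=[[0,0,-1.2],[0,0,-1.2],[0,0,-1.2],[0,0,-0.8],[0,0,-0.2]], roll=[0,0,0,0,0], hand=[1,1,1,1,1])

```text
clock: 2.28
position: [0.4801, 0.0277, 0.1946]
orientation: [-0.435, -0.556, -0.436, 0.558]
contact_force: [-0.2, 0.7, -0.6]
width: 0.0001
```

Call:
play_rows(xyz=[[0,0,-0.7],[0,0,-0.7],[0,0,-0.7],[0,0,-0.7],[0,0,0]], roll=[0,0,0,0,0], hand=[1,1,1,1,1])

```text
clock: 2.7
position: [0.4817, 0.0277, 0.1697]
orientation: [0.436, 0.558, 0.435, -0.557]
contact_force: [-5.3, 1.0, 11.1]
width: 0.0002
```

Call:
play_rows(xyz=[[0,0,-0.3],[0,0,-0.3],[0,0,-0.1],[0,0,0],[0,0,0]], roll=[0,0,0,0,0], hand=[1,1,1,1,1])

```text
clock: 3.12
position: [0.4817, 0.0278, 0.165]
orientation: [0.436, 0.558, 0.435, -0.556]
contact_force: [-10.6, 2.0, 21.6]
width: -0.0001
```

The knob is home: z is 0.165 and the force of 21.6 N is more than the spring gives. I let it up and measure the pin.

Call:
play_rows(xyz=[[0,0,0.9],[0,0,0.9],[0,0,0.9],[0,0,0.8],[0,0,0.3]], roll=[0,0,0,0,0], hand=[1,1,1,1,1])

```text
clock: 3.53
position: [0.482, 0.0279, 0.2007]
orientation: [0.436, 0.558, 0.435, -0.556]
contact_force: [0.2, 0.8, -0.6]
width: 0.0
```

```bash
cat >> h.py <<'E'
def pin(tag,new=True):
    for n,(x,y) in(("top",(320,170)),("side",(338,255))):
        im=grab_frame(n) if new else cv2.imread(f"pics/{n}0.png")
        if new: cv2.imwrite(f"pics/{n}_{tag}.png",im)
        c=im[y-30:y+30,x-40:x+40];h=cv2.cvtColor(c,cv2.COLOR_BGR2HSV)
        m=(((h[...,0]<9)|(h[...,0]>173))&(h[...,1]>190)&(h[...,2]>90)).astype(np.uint8)
        g=((h[...,0]>45)&(h[...,0]<80)&(h[...,1]>120)&(h[...,2]>70)).astype(np.uint8)
        k,l,st,ce=cv2.connectedComponentsWithStats(m)
        if k>1:
            i=1+st[1:,4].argmax();print(tag,n,"orange area",st[i,4],"box",st[i,:4]+[x-40,y-30,0,0],"green px",g.sum())
        else:print(tag,n,"none",g.sum())
E
python3 - <<'E'
from h import *
pin("0",False);pin("1");s=sense();print(s["position"],s["contact_force"],s["clock"])
a=cv2.imread("pics/top_1.png")[120:240,260:420];b=cv2.imread("pics/side_1.png")[210:330,260:420]
cv2.imwrite("pics/v3.png",np.hstack([cv2.resize(i,(400,300),interpolation=2) for i in(a,b)]))
E
```

```text
0 top orange area 4 box [318 168   3   2] green px 0
0 side orange area 2 box [340 256   1   2] green px 0
1 top orange area 13 box [318 166   4   4] green px 0
1 side orange area 12 box [340 255   4   4] green px 0
[0.48159227 0.02784024 0.19964903] [ 0.58811572  0.96970897 -0.0934086 ] 3.6333
```

View pics/v3.png

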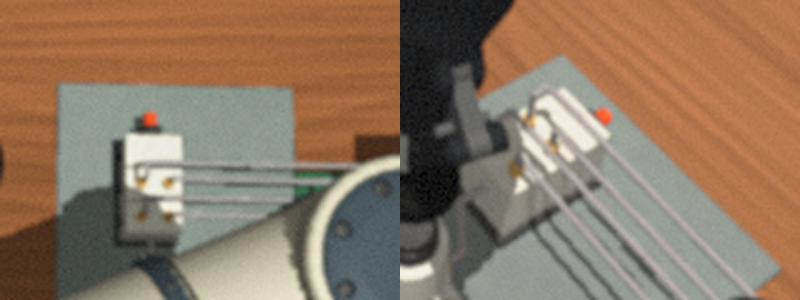

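The orange pin is at (150,118) in the left crop and (603,116) in the right, with no green. It went from 2–3 px to about 4 px long at 2.35 mm/px, so it is some 7 mm out and about 4–5 strokes remain. Stroke 2 follows.

Call:
play_rows(xyz=[[0,0,-1.0],[0,0,-1.0],[0,0,-1.0],[0,0,-0.8],[0,0,0]], roll=[0,0,0,0,0], hand=[1,1,1,1,1])

```text
clock: 4.05
position: [0.4824, 0.0278, 0.165]
orientation: [0.437, 0.558, 0.435, -0.556]
contact_force: [-10.0, 2.3, 27.3]
width: 0.0001
```

Call:
play_rows(xyz=[[0,0,0],[0,0,1.0],[0,0,1.0],[0,0,1.0],[0,0,0.8]], roll=[0,0,0,0,0], hand=[1,1,1,1,1])

```text
clock: 4.47
position: [0.4814, 0.0277, 0.1998]
orientation: [0.435, 0.557, 0.435, -0.557]
contact_force: [-0.6, 0.8, 0.5]
width: -0.0001
```

```bash
python3 -c "
from h import *
pin('2');s=sense();print(s['position'],s['contact_force'],s['clock'])"
```

```text
2 top orange area 21 box [318 164   4   6] green px 0
2 side orange area 23 box [339 253   7   6] green px 0
[0.48159938 0.02772481 0.19974538] [ 0.13075926  0.61743729 -0.09941985] 4.5667
```

The pin advanced by 2 px, which is 5 mm. Stroke 3.

Call:
play_rows(xyz=[[0,0,-1.0],[0,0,-1.0],[0,0,-1.0],[0,0,-0.8],[0,0,0]], roll=[0,0,0,0,0], hand=[1,1,1,1,1])

```text
clock: 4.98
position: [0.4822, 0.0277, 0.1649]
orientation: [0.437, 0.558, 0.435, -0.556]
contact_force: [-10.9, 2.5, 28.6]
width: 0.0001
```

Call:
play_rows(xyz=[[0,0,0],[0,0,1.0],[0,0,1.0],[0,0,1.0],[0,0,0.8]], roll=[0,0,0,0,0], hand=[1,1,1,1,1])

```text
clock: 5.4
position: [0.4811, 0.0276, 0.1993]
orientation: [-0.435, -0.557, -0.435, 0.557]
contact_force: [0.1, 0.2, 0.0]
width: 0.0001
```

```bash
python3 -c "
from h import *
pin('3');s=sense();print(s['position'],s['contact_force'],s['clock'])"
```

```text
3 top orange area 28 box [318 162   4   8] green px 0
3 side orange area 37 box [339 252   9   7] green px 0
[0.48133451 0.02764083 0.19935987] [-1.58968331 -1.0297101  -0.23233138] 5.5
```

Now at 8 px, about 16 mm out. Stroke 4.

Call:
play_rows(xyz=[[0,0,-1.0],[0,0,-1.0],[0,0,-1.0],[0,0,-0.8],[0,0,0]], roll=[0,0,0,0,0], hand=[1,1,1,1,1])

```text
clock: 5.92
position: [0.482, 0.0277, 0.1649]
orientation: [0.437, 0.558, 0.435, -0.556]
contact_force: [-11.9, 3.5, 31.3]
width: 0.0
```

Call:
play_rows(xyz=[[0,0,0],[0,0,1.0],[0,0,1.0],[0,0,1.0],[0,0,0.8]], roll=[0,0,0,0,0], hand=[1,1,1,1,1])

```text
clock: 6.33
position: [0.481, 0.0276, 0.1991]
orientation: [-0.435, -0.557, -0.435, 0.558]
contact_force: [-0.3, -0.2, -0.2]
width: 0.0001
```

```bash
python3 -c "
from h import *
pin('4');s=sense();print(s['position'],s['contact_force'],s['clock'])
a=cv2.imread('pics/top_4.png')[145:190,290:350];b=cv2.imread('pics/side_4.png')[235:280,310:370]
cv2.imwrite('pics/v4.png',np.hstack([cv2.resize(i,(400,300),interpolation=0) for i in(a,b)]))"
```

```text
4 top orange area 34 box [318 160   4  10] green px 0
4 side orange area 51 box [340 250  10   9] green px 0
[0.48121517 0.02765473 0.19919564] [0.08331658 0.32083975 0.10430145] 6.4333
```

View pics/v4.png

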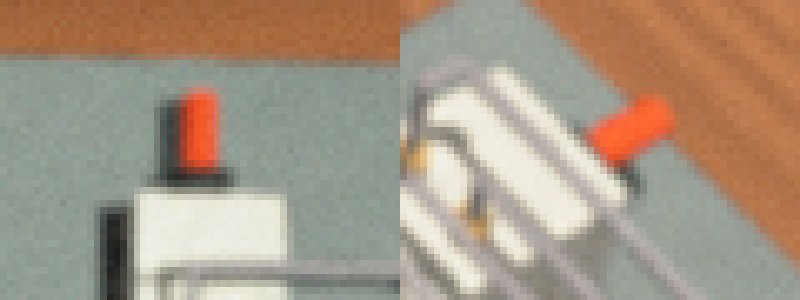

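The pin is a plain orange cylinder with tip at (205,92) and bush at (205,175) in the left crop. No green shows, so it is about 22–23 mm out. Stroke 5.

Call:
play_rows(xyz=[[0,0,-1.0],[0,0,-1.0],[0,0,-1.0],[0,0,-0.8],[0,0,0]], roll=[0,0,0,0,0], hand=[1,1,1,1,1])

```text
clock: 6.85
position: [0.4819, 0.0276, 0.1649]
orientation: [0.437, 0.558, 0.435, -0.556]
contact_force: [-11.7, 3.0, 31.6]
width: 0.0002
```

Call:
play_rows(xyz=[[0,0,0],[0,0,1.0],[0,0,1.0],[0,0,1.0],[0,0,0.8]], roll=[0,0,0,0,0], hand=[1,1,1,1,1])

```text
clock: 7.27
position: [0.4809, 0.0276, 0.199]
orientation: [-0.435, -0.557, -0.435, 0.558]
contact_force: [0.4, 0.1, -0.0]
width: 0.0001
```

```bash
python3 -c "
from h import *
pin('5');s=sense();print(s['position'],s['contact_force'],s['clock'])
a=cv2.imread('pics/top_5.png')[145:190,290:350];b=cv2.imread('pics/side_5.png')[235:280,310:370]
cv2.imwrite('pics/v5.png',np.hstack([cv2.resize(i,(400,300),interpolation=0) for i in(a,b)]))"
```

```text
5 top orange area 33 box [318 157   4  10] green px 0
5 side orange area 58 box [341 249  12  10] green px 0
[0.4811333  0.02761628 0.19911025] [-0.34158878 -0.32328503 -0.28300477] 7.3667
```

View pics/v5.png

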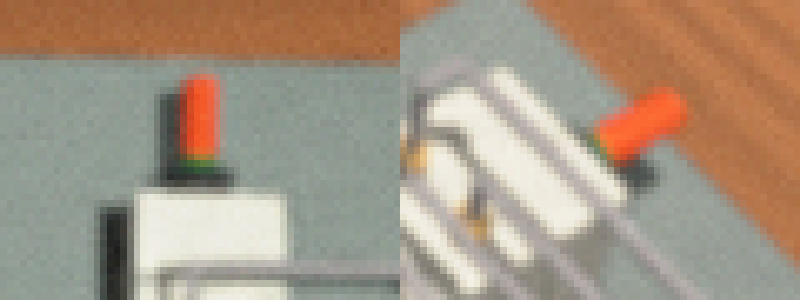

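Green now shows at the root, about 2 px (4 mm), at (200,163) left and (600,148) right. I check the tip's advance at subpixel level before backing off.

```bash
python3 -c "
from h import *
for k in '012345':
    im=cv2.imread(f'pics/top_{k}.png' if k!='0' else 'pics/top0.png').astype(float)
    c=im[145:175,319:321].mean(1);w=c[:,2]-c[:,1]
    f=np.where(w>85)[0]; bg=0;i=f[0]
    sub=145+i-1+(85-w[i-1])/(w[i]-w[i-1]);e=f[-1]
    sub2=145+e+(w[e]-85)/(w[e]-w[e+1])
    print(k,round(sub,2),round(sub2,2),ray('top',320,sub,.044)[0].round(4),'orange mm',round(1000*(ray('top',320,sub,.044)-ray('top',320,sub2,.044))[0],1))
print((cv2.imread('pics/top_5.png')[166:172,319:321].mean(1)).round())
"
```

```text
0 166.94 169.83 0.6797 orange mm 6.8
1 164.56 169.75 0.6853 orange mm 12.2
2 162.49 169.73 0.6902 orange mm 17.0
3 160.27 169.78 0.6954 orange mm 22.4
4 158.23 169.77 0.7002 orange mm 27.2
5 156.0 167.52 0.7055 orange mm 27.2
[[ 40.  92. 244.]
 [ 46. 104. 230.]
 [ 52. 120. 168.]
 [ 58. 116.  89.]
 [ 59.  86.  55.]
 [ 61.  64.  60.]]
```

The tip has moved 25.8 mm from about 4 mm, so the pin is about 30 mm out, showing 27 mm of orange plus green. It is fully out, so no more strokes. I raise the hand clear.

Call:
play_rows(xyz=[[0,0,1.2],[0,0,1.2],[0,0,1.2],[0,0,0.6],[0,0,0]], roll=[0,0,0,0,0], hand=[1,1,1,1,1])

```text
clock: 7.78
position: [0.4814, 0.0277, 0.2412]
orientation: [0.435, 0.557, 0.435, -0.557]
contact_force: [0.4, -0.8, 0.3]
width: 0.0005
```

Call:
play_rows(xyz=[[0,0,0],[0,0,0],[0,0,0],[0,0,0],[0,0,0]], roll=[0,0,0,0,0], hand=[1,1,1,1,1])

```text
clock: 8.2
position: [0.4811, 0.0276, 0.2408]
orientation: [-0.435, -0.557, -0.435, 0.558]
contact_force: [1.0, -0.1, 0.3]
width: -0.0
```

```bash
python3 -c "
from h import *
pin('6');a=cv2.imread('pics/side1.png').astype(int);b=cv2.imread('pics/side_6.png').astype(int)
print('knob region diff',abs(a-b)[262:300,245:285].mean(),'objects diff',abs(a-b)[160:285,110:225].mean())
s=sense();print(s['position'],s['contact_force'],s['clock']);order.hand_in()"
```

```text
6 top orange area 31 box [318 157   4  10] green px 1
6 side orange area 57 box [341 249  12  10] green px 0
knob region diff 5.897368421052631 objects diff 3.8986898550724636
[0.48120232 0.02759345 0.2410822 ] [-0.13966254 -0.38536292  0.54808033] 8.3
the job is handed in; nothing more can be done
```

I gave the knob five full strokes with the shut fingertips, letting it spring fully up after each. I stopped when the green root showed, raised the hand clear, and handed the job in at 8.3 s.

- **Strokes:** each one went home, with the fingertips at 154 mm and the force at 22–32 N.
- **Pin:** it came out about 5 mm per stroke. By the top view it ended about 30 mm out, showing about 27 mm of orange. Green showed at the root in the enlarged top and side views, but my colour mask counted at most 1 green pixel, because the root is only about 2 pixels long.
- **Knob and loose objects:** I compared the side view before the first stroke with the one at the end. The knob area differed by about 6 grey levels and the loose-object area (bottle and horse, with only part of the cup and bowl) by about 4. I took that as noise, with the knob up and nothing shifted, but did not measure either directly.
- **Contact:** nothing was touching the hand at the end, with residual force under 1 N.

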